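# Put the spare filter basket away in its clip-lid tub

### The arm

A 7-joint arm with a two-finger parallel gripper is mounted at the origin on a cart in front of the work surface, level with it; the furniture and walls round the work are solid. World frame = base frame: x ahead of the robot, y to its left, z up, the work surface at z = 0. Lengths are in m, angles in degrees, forces in N, time in s.
With the tool pointing down it reaches from about 0.425 to 0.875 m from the base axis. Payload 9.9 kg.
Tool frame: the origin (TCP) lies midway between the tips of the shut fingers; the grasp point (between the pads) lies 19 mm behind it; y points along the fingers, x is the direction in which the jaws open and shut, and the axes are right-handed (so a half turn about y gives the same grasp; the last joint's range is limited). The gripper opens to 85 mm and grips with 20 to 120 N. Pads are 22 mm wide; open, the fingers measure 114 mm over their backs; the gripper's body (76 mm by 85 mm) begins 54 mm behind the grasp point. The pads swing forward as they close: fully open they stand 13 mm farther back than shut.
Start: joints at [67.449, 32.985, 1.427, 82.34, -0.859, 64.687, -3.237], TCP at [0.206, -0.643, 0.231] pointing down, gripper open.
Joint ranges: [-157.87, 157.87], [-19.46, 123.44], [-87.15, 90], [11.01, 140.99], [-62.26, 242.26], [9.8, 113.94], [-161.44, 161.44]. Speed limits (degrees/s): [127.2, 127.2, 172.46, 172.46, 180, 180, 180].

### API

Orientations are given as a 3x3 rotation matrix whose columns are the frame's x, y, z axes.
In Python, from station import * gives the robot as it stands. The module is installed in compiled form; this text tells all that it offers.
- The arm moves only by the tool drive_tool, never from a script. Its argument "rows" is a list of rows, each an object with "delta_pos": the shift along the tool's x, y, z in mm, a list of three; "angular": the turn, a rotation vector about the tool's x, y, z in rad, a list of three. A call has 1 to 8 rows; each row shifts and turns the commanded pose from where the row before left it, along the tool's axes as they then stand; what a row does not reach is not made up. A row lasts 1/8 s, in which the tool goes at most 62.5 mm and 10.7 degrees, less where a joint would pass 70% of its speed; a pose out of reach is approached as far as the arm can. A call with a gripper value outside its range is refused whole. "fingers" is the opening in per cent of the stroke, from 0 (shut) to 100 (fully open), set as the call begins (left out, the last holds). The fingers move at their own pace and stop on an object; "newtons" is the grip in N (left out, the last holds). Time passes only in rows, so rows that do not move let the fingers close. It gives the time, the measured TCP pose, the force and the opening at its end, in the units of the state.
- get_state(): the state, without advancing time (a new reading comes with each control period).
- camera(name): name is "scene" or "side" or "wrist"; returns (picture, depth): 400x640x3 uint8, red, green, blue; 400x640 float32, m along the optical axis (not along the pixel's ray), 0 where there is no reading.
- camera_info(name): a dict with "fx", "fy", "cx", "cy" (pixels), "T" (4x4, takes a point from camera to world coordinates); the wrist camera has in their place "mount" (4x4, takes a point from camera to tool coordinates, whose origin is the TCP and whose axes are the tool frame's). Camera axes: x right, y down, z forward; pixel columns grow to the right and rows downward; lengths in m; the calibration is good to about 2 mm. A picture is of the moment at which its call begins: read the wrist's pose just before it. camera_info takes no time and is no camera call.
- hand_in(): hands the job in, once; it reports no verdict.
The state is a dict: "clock": time; "qpos": joint angles; "joint_velocities": joint speeds; "joint_torque": joint torques, N m; "tool_pos": TCP position; "ee_rot": TCP orientation; "contact_force": force on the tool from outside, world axes, zero at the start; "torque": the same for the moment, N m; "gripper_width": opening from 0.0 (shut) to 1.0 (fully open).
Only numpy, scipy, OpenCV 4.12 (cv2) and the standard library are available. Lean on these libraries where they do the work, as an engineer would, in place of code of your own. Each camera call takes 0.05 s, during which the arm holds its last target.

### The job

Put the spare coffee filter basket away: set it inside the small steel tub, then put the wooden lid on the tub and press it down until both spring clips snap over its edge and it is fully home. Lower the lid by hand rather than dropping it, and leave the glass tumbler and the cream cup behind the work where they stand.

Things in the scene. Friction and masses are not known exactly. Their poses are not given: they have to be found in the camera images.
- tub: Open brushed-steel storage tub, a rounded rectangle 150 mm long (its x) x 110 mm wide (its y) x 58 mm high, loose on the worktop, about 0.7 kg. Walls and floor 3 mm thick, inside 144 x 104 mm. Origin: centre of its underside, z up. A spring clip stands at the middle of each end, 26 mm wide, its flared top 81 mm above the underside.
- tub_rim (a point): Centre of the tub's open mouth, level with its rim, 58 mm above its underside; same axes. The lid, lowered straight, first rests on the clips' sloping tops with its bar's centre about 28 mm above this point; a downward push of about 10 to 16 N in all on the bar snaps it past both clips until its board lies on the rim, bar's centre 18 mm above this point.
- lid: The tub's wooden lid, loose, 0.12 kg, 46 mm high in all: rounded board 156 x 116 x 6 mm, lower edge bevelled, grip bar on top, and below the board a dark rubber gasket 141 x 100 mm, 16 mm deep, its lower 12 mm tapering in by 5 mm a side. Starts flat on the worktop, bar up. Origin: centre of the gasket's underside; x along the lid. Fits the tub either way round.
- lid_grip (a point): Centre of the lid's wooden grip bar: 70 mm long along the lid's x, 16 mm wide (y), 24 mm high; this point lies 34 mm above the gasket's underside and 12 mm above the board's top face; same axes as the lid.
- basket_center (a point): Spare filter basket, loose, 0.06 kg: round open steel cup, 25 mm high, 67 mm across its thin top lip, 60 mm across the wall below it, standing upright on the worktop. This point is its centre, 12.5 mm above its underside; z up.
- clip_a (a joint): Spring clip at the tub's +x end: angle it is bent outward, rad. 0 = upright, at rest; about 0.08 while the lid's edge passes its nose. Its stem stands 80 mm from the tub's centre and is hinged low on the end wall; its bent nose reaches in to 74.5 mm from the centre, 67 mm above the underside, and flares out to 84 mm at its top.
- clip_b (a joint): The like spring clip at the tub's -x end: angle it is bent outward, rad; 0 = upright, at rest.
- tumbler: Small glass tumbler, 56 mm across, 60 mm high, upright behind the work, loose bystander. Origin: centre of its underside.
- cream_cup: White cream cup, 71 mm across (96 mm with its handle), 57 mm high, upright behind the work, loose bystander. Origin: centre of its underside.
There are look-alikes about, which are no part of the job. What is meant by the part that bears basket_center is not orange or purple, and is the larger of those in its own colour.

How it is judged:
By the outcome, as a careful person would: the job done as asked, in the order asked, and still so for the second after the job is handed in, with the robot touching nothing.
It also fails if it takes over 61 s, if anything falls off the work surface, if the arm or the gripper's body presses on something with over 40 N, if the wrist force passes 120 N, or if a joint passes its speed limit or range.

## Working session

There is one attempt and no reset: what is moved stays moved. The work goes in short steps, Python scripts to look and compute and a tool call to move; the robot and the scene stay as the last step left them, time stands still between calls to the robot, and variables do not carry over. Pictures are saved under pics/ and viewed, and the job is handed in when it is done.

Besides the shell and the picture viewer there is one more tool, called after ">>>" as name(argument=value, ...), one argument or row to a line, values as JSON. drive_tool: Moves the arm, as the interface text tells. Its arguments: {"type":"object","properties":{"rows":{"type":"array"},"fingers":{"type":"number"},"newtons":{"type":"number"}},"required":["rows"]}

```bash
mkdir -p pics; python3 - <<'E'
from station import *
import cv2,numpy as np
s=get_state();print(s['clock'],s['tool_pos'],s['ee_rot'],s['gripper_width'])
for n in['scene','side','wrist']:
    p,d=camera(n);i=camera_info(n);np.savez(f'{n}0.npz',p=p,d=d)
    cv2.imwrite(f'pics/{n}0.png',p[:,:,::-1]);print(n,i)
E
```

```text
0.0 [ 0.20566019 -0.64243961  0.23044637] [[ 3.04893996e-01 -5.79907752e-04  9.52386116e-01]
 [-9.52384909e-01  1.51933845e-03  3.04894535e-01]
 [-1.62380755e-03 -9.99998678e-01 -8.90582186e-05]] 1.0028857070707091
scene {'fx': 415.79183839429396, 'fy': 415.79183839429396, 'cx': 318.94885282741194, 'cy': 204.48421517840853, 'T': array([[-0.55658335, -0.62770887,  0.54423942, -0.11568332],
       [-0.83068322,  0.43106395, -0.35234821,  0.46087845],
       [-0.01342989, -0.6482017 , -0.76135024,  0.9816013 ],
       [ 0.        ,  0.        ,  0.        ,  1.        ]])}
side {'fx': 427.5443193389258, 'fy': 427.5443193389258, 'cx': 326.7801844881496, 'cy': 205.08136518725343, 'T': array([[-0.98711659, -0.10261733,  0.12276206,  0.36871163],
       [-0.15998356,  0.64485403, -0.74737443,  0.91806358],
       [-0.00247004, -0.75738561, -0.6529632 ,  0.85081206],
       [ 0.        ,  0.        ,  0.        ,  1.        ]])}
wrist {'fx': 322.31921592768515, 'fy': 322.31921592768515, 'cx': 318.33960591537476, 'cy': 195.93279743124805, 'mount': array([[ 9.99998383e-01, -1.46160664e-03,  1.04731520e-03,
         2.69716123e-04],
       [-1.40732589e-03, -2.73665080e-01,  9.61824019e-01,
        -1.41520146e-01],
       [-1.11919478e-03, -9.61823938e-01, -2.73666695e-01,
         6.94457055e-02],
       [ 0.00000000e+00,  0.00000000e+00,  0.00000000e+00,
         1.00000000e+00]])}
```

View pics/scene0.png

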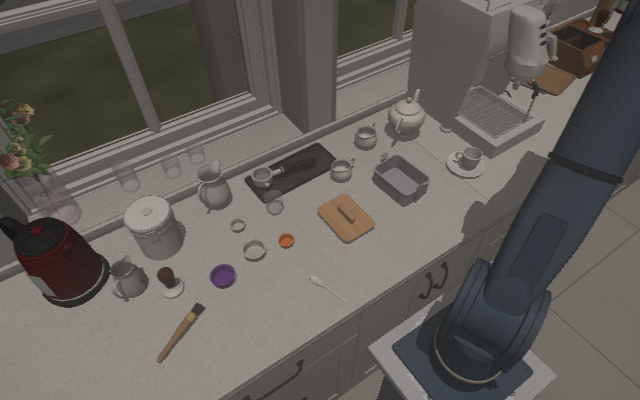

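View pics/side0.png

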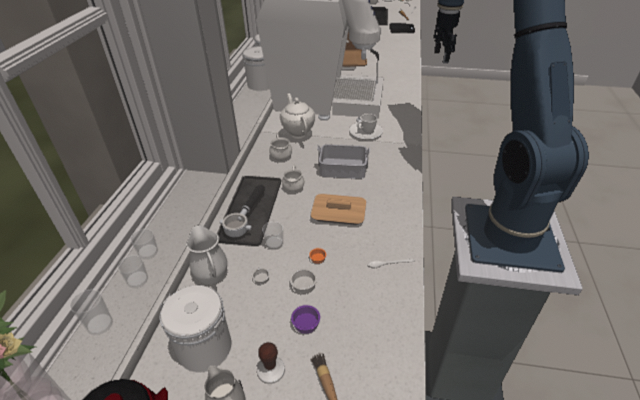

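View pics/wrist0.png

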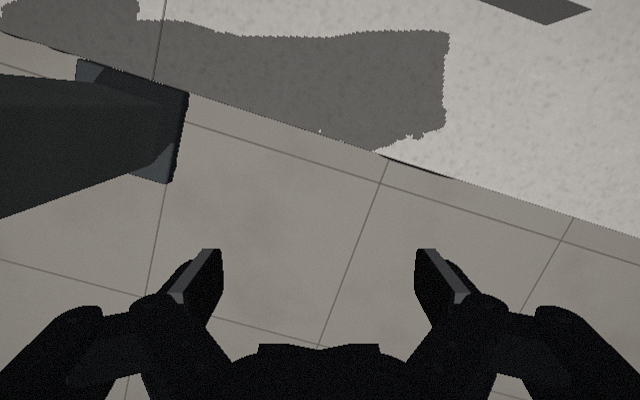

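```bash
cat > h.py <<'E'
import numpy as np,cv2
from station import camera_info
def ray(n,u,v,T=None):
    i=camera_info(n); T=i['T'] if T is None else T
    d=T[:3,:3]@np.array([(u-i['cx'])/i['fx'],(v-i['cy'])/i['fy'],1.]);return T[:3,3],d
def onz(n,u,v,z,T=None):
    o,d=ray(n,u,v,T);return o+d*(z-o[2])/d[2]
def proj(n,P,T=None):
    i=camera_info(n); T=i['T'] if T is None else T
    c=np.linalg.inv(T)@np.r_[P,1];return i['fx']*c[0]/c[2]+i['cx'],i['fy']*c[1]/c[2]+i['cy']
E
python3 - <<'E'
import numpy as np,cv2
a=np.load('scene0.npz')['p'];b=np.load('side0.npz')['p']
def crop(p,x,y,w,h,k):return cv2.resize(p[y:y+h,x:x+w],None,fx=k,fy=k,interpolation=cv2.INTER_CUBIC)[:,:,::-1]
cv2.imwrite('pics/c1.png',crop(a,210,140,240,140,3.3333))
cv2.imwrite('pics/c2.png',crop(b,210,130,220,160,3.5))
E
```

```text
(no output)
```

View pics/c1.png

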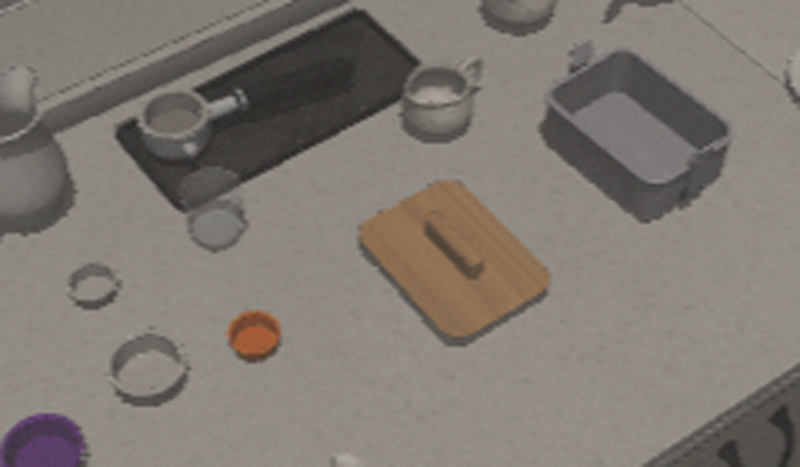

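View pics/c2.png

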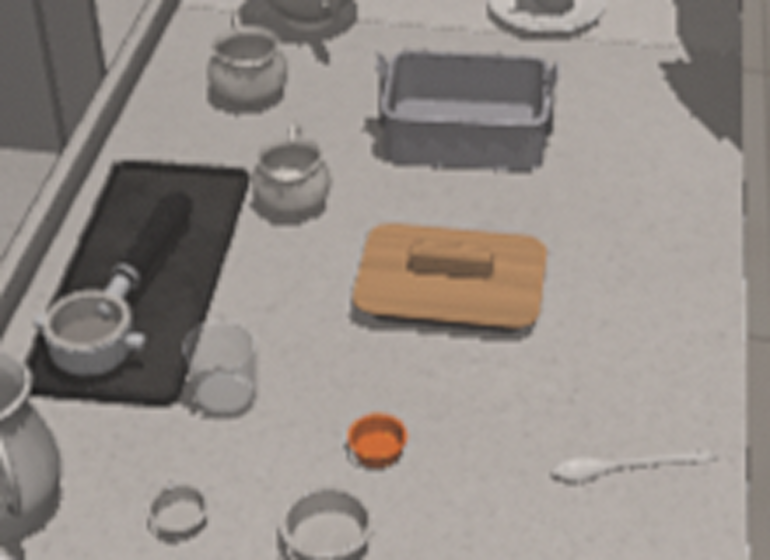

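```bash
python3 - <<'E'
from h import *
K=3.33333
f=lambda u,v:((u+.5)/K-.5+210,(v+.5)/K-.5+140)
g=lambda u,v:((u+.5)/3.5-.5+210,(v+.5)/3.5-.5+130)
# basket lip extents scene: left 110, right 187 (row 362), top 332
print('basket scene L,R',[onz('scene',*f(u,v),.025).round(4) for u,v in[(110,362),(187,362),(148,331)]])
print('basket side L,R',[onz('side',*g(u,v),.025).round(4) for u,v in[(280,527),(369,527),(325,490)]])
print('small scene',[onz('scene',*f(u,v),.02).round(4) for u,v in[(68,284),(120,284)]])
# lid board mask by hue
for n in['scene','side']:
    p=np.load(n+'0.npz')['p'];h=cv2.cvtColor(p,cv2.COLOR_RGB2HSV)
    m=cv2.inRange(h,(8,80,60),(20,200,255));
    nc,l,s,c=cv2.connectedComponentsWithStats(m)
    want=(347,220) if n=='scene' else (338,212)
    k=l[want[1],want[0]] or max((i for i in range(1,nc)),key=lambda i:s[i,4]*(np.hypot(*(c[i]-want))<15))
    ys,xs=np.where(l==k);print(n,s[k])
    P=np.array([onz(n,x,y,.022)[:2] for x,y in zip(xs,ys)])
    r=cv2.minAreaRect((P*1000).astype(np.float32));print('lid',r)
# tub rim corners (outer) scene crop pts approx & clips
for nm,n,fn,pts in[('scene','scene',f,[(622,50),(545,100),(652,183),(728,130)]),('side','side',g,[(393,52),(548,56),(384,120),(551,124)])]:
    print('tub',nm,[onz(n,*fn(*p),.058)[:2].round(4) for p in pts])
E
```

```text
basket scene L,R [array([0.5555, 0.2821, 0.025 ]), array([0.5191, 0.229 , 0.025 ]), array([0.5657, 0.2409, 0.025 ])]
basket side L,R [array([0.5689, 0.2664, 0.025 ]), array([0.5071, 0.2565, 0.025 ]), array([0.5445, 0.2282, 0.025 ])]
small scene [array([0.654 , 0.2739, 0.02  ]), array([0.6281, 0.2362, 0.02  ])]
scene [ 318  194   57   47 1546]
lid ((488.285888671875, -22.13530731201172), (155.641845703125, 114.99066162109375), 0.9642012715339661)
side [ 311  194   55   30 1346]
lid ((488.742919921875, -23.700340270996094), (154.25611877441406, 117.10897064208984), 0.9571487903594971)
tub scene [array([ 0.5789, -0.2908]), array([ 0.5675, -0.1864]), array([ 0.4317, -0.1992]), array([ 0.4416, -0.3002])]
tub side [array([ 0.5845, -0.298 ]), array([ 0.4352, -0.3145]), array([ 0.5734, -0.1845]), array([ 0.4223, -0.2022])]
```

```bash
python3 - <<'E'
from h import *
pts=[]
for n in['scene','side']:
    d=np.load(n+'0.npz')['d'];i=camera_info(n)
    v,u=np.mgrid[0:400,0:640]
    c=np.stack([(u-i['cx'])/i['fx']*d,(v-i['cy'])/i['fy']*d,d],-1)[d>0]
    pts.append(c@i['T'][:3,:3].T+i['T'][:3,3])
P=np.vstack(pts)
print('rows x .25... cols y from .4 to -.9; max z cm')
ys=np.arange(.4,-.95,-.05);print('      '+' '.join(f'{int(round(y*100)):4d}' for y in ys))
for x in np.arange(.2,.95,.05):
    r=[]
    for y in ys:
        m=(abs(P[:,0]-x)<.025)&(abs(P[:,1]-y)<.025)
        r.append(f'{P[m,2].max()*100:4.0f}' if m.sum()>2 else '   .')
    print(f'{x:.2f}  '+' '.join(r))
E
```

```text
rows x .25... cols y from .4 to -.9; max z cm
        40   35   30   25   20   15   10    5    0   -5  -10  -15  -20  -25  -30  -35  -40  -45  -50  -55  -60  -65  -70  -75  -80  -85  -90
0.20     .    .    .    .    .    .    .  -85  -85  -85    .    .    .    .    .    .    .    .    .   35   45   41   29    .    .    .    .
0.25     0    0    0    0    1    1    1    1    1    1    1    0    1    0    1    1    1    1    1    1   45   44   34    0    0    1    0
0.30     1    1    0    0    0    1    0    1    0    1    0    1    1    1    0    1    0    0    1    1    1    0    1    1    1    1    1
0.35     0    1    0    0    0    1    1    0    1    0    1    1    1    1    1    1    1    1    0    1    1    1    1    1    1    1    1
0.40     1    1    1    0    1    1    0    2    3    3    2    1    1    8    1    1    1    6    7    9    9    9    9    9    9    1    1
0.45     0    1    0    1    1    0    1    3    5    5    3    0    6    8    6    0    2    7    7    9   33   40   40   23    9    0    0
0.50     3    3    3    3    2    2    0    3    5    5    3    1  
[... 501 characters left out ...]
    15    1    0    0    1    5    4    2    2    1    5    5    0    6    6   10   15   15   10   44   44   43    7   18   18    .    .
0.75    15    1   13   13    7    5    5    5    5    5    4    2    0    6    6    6   12   13   12   44   -0    .    .    .    .    .    .
0.80     0    0   13   13   13    5    5    2    2    1    2    2    1    1    1    0    0    1    0   44    0    .    .    .    .    .    .
0.85     4    4    4    4    4    4    4    4    4    4   56   55   54   52    4    4    4    4    4   43    4    4    .    .    .    .    .
0.90     4   10   10   10    4    4    4    4    4    4   55    .    .    4    4    4    4    4    4    4    4    4   19   19    .    .    .
```

```bash
cat >> h.py <<'E'
from scipy.spatial.transform import Rotation as Ro
def Rpsi(ps):
    a=np.radians(ps);c,s=np.cos(a),np.sin(a);return np.array([[c,0,-s],[s,0,c],[0,-1,0.]])
def plan(targets,start=None):
    from station import get_state
    s=get_state();p=np.array(s['tool_pos']);R=np.array(s['ee_rot'])
    print('t',round(s['clock'],2),'pos',(p*1000).round(1),'psi',round(np.degrees(np.arctan2(R[1,0],R[0,0])),2),'tilt',(R[2,:]).round(4),'F',np.round(s['contact_force'],1),'w',round(s['gripper_width']*85,1))
    for (x,y,z,ps,n) in targets:
        Rt=Rpsi(ps);rv=Ro.from_matrix(R.T@Rt).as_rotvec()/n;d=(np.array([x,y,z])-p)/n
        for k in range(n):
            print('dp',(R.T@d*1000).round(1).tolist(),'ang',rv.round(4).tolist())
            R=R@Ro.from_rotvec(rv).as_matrix();p=p+d
        print('--')
E
python3 -c "
from h import *
plan([(.355,-.43,.23,-72.2,5),(.504,-.22,.2,6.5,8)])"
```

```text
t 0.15 pos [ 205.7 -642.5  230.6] psi -72.25 tilt [-0.0013 -1.     -0.    ] F [ 0.9 -0.2 -0.2] w 85.4
dp [-31.4, 0.2, 41.4] ang [0.0, -0.0002, -0.0003]
dp [-31.4, 0.2, 41.4] ang [0.0, -0.0002, -0.0003]
dp [-31.4, 0.2, 41.4] ang [0.0, -0.0002, -0.0003]
dp [-31.4, 0.1, 41.4] ang [0.0, -0.0002, -0.0003]
dp [-31.3, 0.1, 41.4] ang [0.0, -0.0002, -0.0003]
--
dp [-19.3, 3.8, 25.8] ang [-0.0, -0.1717, 0.0]
dp [-14.6, 3.8, 28.7] ang [-0.0, -0.1717, 0.0]
dp [-9.5, 3.8, 30.8] ang [-0.0, -0.1717, 0.0]
dp [-4.1, 3.8, 31.9] ang [-0.0, -0.1717, 0.0]
dp [1.4, 3.8, 32.2] ang [-0.0, -0.1717, 0.0]
dp [6.9, 3.8, 31.4] ang [-0.0, -0.1717, 0.0]
dp [12.2, 3.8, 29.8] ang [-0.0, -0.1717, 0.0]
dp [17.1, 3.8, 27.3] ang [-0.0, -0.1717, 0.0]
--
```

>>> drive_tool(
  rows=[
    {"delta_pos":[-31,0,41],"angular":[0,0,0]},
    {"delta_pos":[-31,0,41],"angular":[0,0,0]},
    {"delta_pos":[-31,0,41],"angular":[0,0,0]},
    {"delta_pos":[-31,0,41],"angular":[0,0,0]},
    {"delta_pos":[-31,0,41],"angular":[0,0,0]},
    {"delta_pos":[-19,4,26],"angular":[0,-0.17,0]},
    {"delta_pos":[-15,4,29],"angular":[0,-0.17,0]},
    {"delta_pos":[-10,4,31],"angular":[0,-0.17,0]},
  ],
  fingers=100,
)

```text
clock: 1.15
tool_pos: [0.4107, -0.3523, 0.2191]
ee_rot: [[0.735, -0.0, 0.678], [-0.678, 0.0, 0.735], [-0.0, -1.0, -0.0]]
contact_force: [0.2, -0.5, 0.1]
gripper_width: 0.999
```

>>> drive_tool(
  rows=[
    {"delta_pos":[-4,4,32],"angular":[0,-0.17,0]},
    {"delta_pos":[1,4,32],"angular":[0,-0.17,0]},
    {"delta_pos":[7,4,31],"angular":[0,-0.17,0]},
    {"delta_pos":[12,4,30],"angular":[0,-0.17,0]},
    {"delta_pos":[17,4,27],"angular":[0,-0.17,0]},
    {"delta_pos":[0,0,0],"angular":[0,0,0]},
  ],
)

```text
clock: 1.9
tool_pos: [0.5052, -0.2208, 0.1989]
ee_rot: [[0.995, 0.0, -0.104], [0.104, 0.002, 0.995], [0.0, -1.0, 0.002]]
contact_force: [0.5, 0.9, -0.3]
gripper_width: 0.997
```

```bash
cat >> h.py <<'E'
def wristT(s):
    T=np.eye(4);T[:3,:3]=s['ee_rot'];T[:3,3]=s['tool_pos'];return T@camera_info('wrist')['mount']
def snapw(tag):
    from station import get_state,camera
    s=get_state();p,d=camera('wrist');T=wristT(s);np.savez(f'w{tag}.npz',p=p,d=d,T=T)
    cv2.imwrite(f'pics/w{tag}.png',p[:,:,::-1]);return p,d,T
E
python3 -c "
from h import *
snapw('tub');plan([])"
```

```text
t 1.95 pos [ 504.2 -222.6  199. ] psi 5.72 tilt [-5.e-04 -1.e+00  6.e-04] F [ 0.1 -0.3 -0.1] w 84.8
```

View pics/wtub.png

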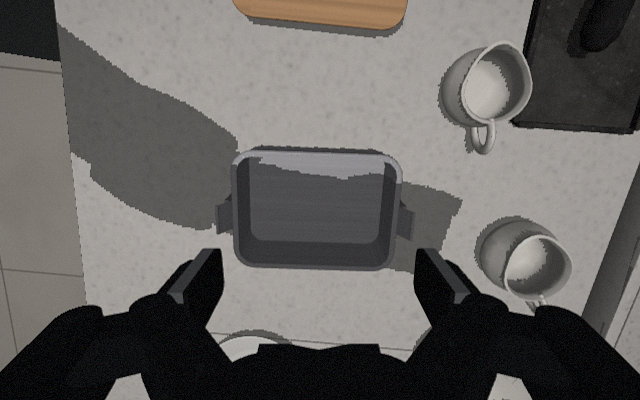

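```bash
python3 - <<'E'
import numpy as np,cv2
p=np.load('wtub.npz')['p']
c=cv2.resize(p[135:285,205:425],None,fx=3.6,fy=3.6,interpolation=cv2.INTER_CUBIC)
cv2.imwrite('pics/wtubc.png',np.clip(c.astype(float)*1.5,0,255).astype(np.uint8)[:,:,::-1])
E
```

```text
(no output)
```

View pics/wtubc.png

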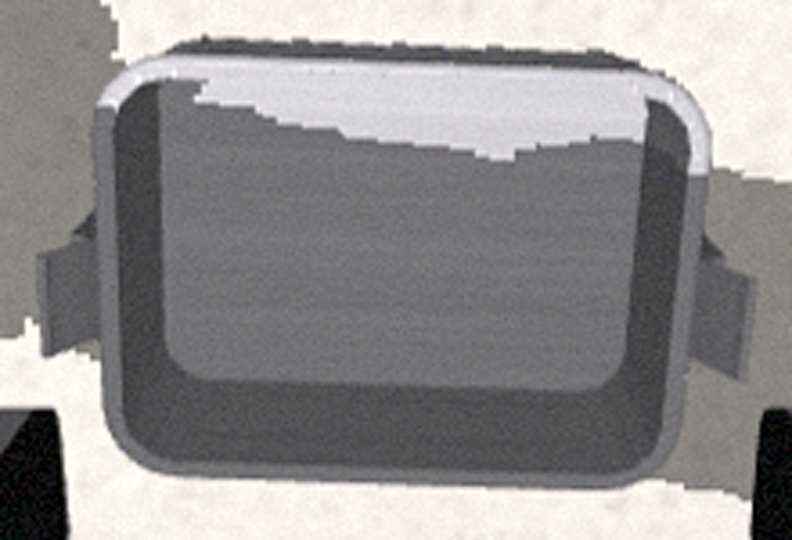

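```bash
python3 - <<'E'
from h import *
T=np.load('wtub.npz')['T']
q=lambda u,v:((u+.5)/3.6-.5+205,(v+.5)/3.6-.5+135)
W=lambda u,v,z:onz('wrist',*q(u,v),z,T)[:2]
L=[W(95,130,.058),W(107,410,.058)];Rr=[W(712,150,.058),W(684,410,.058)]
Tp=[W(200,56,.058),W(620,68,.058)];B=[W(170,474,.058),W(620,488,.058)]
ang=lambda a,b:np.degrees(np.arctan2(*(b-a)[::-1]))
print('top',ang(*Tp),'bot',ang(*B),'left',ang(*L)+90,'right',ang(*Rr)+90)
th=np.radians(np.mean([ang(*Tp),ang(*B)]));ex=np.array([np.cos(th),np.sin(th)]);ey=np.array([-ex[1],ex[0]])
m=lambda E:(E[0]+E[1])/2
l,r=m(L)@ex,m(Rr)@ex;t,b=m(Tp)@ey,m(B)@ey
print('len',r-l,'wid',t-b,'ctr',ex*(l+r)/2+ey*(t+b)/2,'th',np.degrees(th))
cl=[W(37,255,.081),W(44,356,.081)];cr=[W(756,280,.081),W(744,380,.081)]
print('clips',m(cl),m(cr),'mid',(m(cl)+m(cr))/2,'ang',ang(m(cl),m(cr)),np.linalg.norm(m(cr)-m(cl)))
E
```

```text
top 4.266883931522992 bot 3.867640019653283 left 4.0763984511777664 right 3.995129682597039
len 0.15324551821951243 wid 0.11355739632289458 ctr [ 0.50585174 -0.24882583] th 4.067261975588138
clips [ 0.42091326 -0.25560153] [ 0.58974454 -0.24449386] mid [ 0.5053289  -0.25004769] ang 3.764152240592083 0.16919628561442068
```

```bash
python3 -c "
from h import *
plan([(.536,.26,.15,5,9)])"
```

```text
t 1.95 pos [ 504.2 -222.6  199. ] psi 5.72 tilt [-5.e-04 -1.e+00  6.e-04] F [ 0.1 -0.3 -0.1] w 84.8
dp [8.9, 5.5, 53.0] ang [-0.0001, 0.0014, -0.0001]
dp [8.8, 5.5, 53.0] ang [-0.0001, 0.0014, -0.0001]
dp [8.7, 5.5, 53.0] ang [-0.0001, 0.0014, -0.0001]
dp [8.6, 5.5, 53.0] ang [-0.0001, 0.0014, -0.0001]
dp [8.6, 5.5, 53.0] ang [-0.0001, 0.0014, -0.0001]
dp [8.5, 5.5, 53.1] ang [-0.0001, 0.0014, -0.0001]
dp [8.4, 5.5, 53.1] ang [-0.0001, 0.0014, -0.0001]
dp [8.3, 5.4, 53.1] ang [-0.0001, 0.0014, -0.0001]
dp [8.3, 5.4, 53.1] ang [-0.0001, 0.0014, -0.0001]
--
```

>>> drive_tool(
  rows=[
    {"delta_pos":[9,0,53],"angular":[0,0,0]},
    {"delta_pos":[9,0,53],"angular":[0,0,0]},
    {"delta_pos":[9,0,53],"angular":[0,0,0]},
    {"delta_pos":[9,0,53],"angular":[0,0,0]},
    {"delta_pos":[9,5,53],"angular":[0,0,0]},
    {"delta_pos":[9,10,53],"angular":[0,0,0]},
    {"delta_pos":[8,15,53],"angular":[0,0,0]},
    {"delta_pos":[8,10,53],"angular":[0,0,0]},
  ],
)

```text
clock: 2.95
tool_pos: [0.532, 0.2053, 0.1587]
ee_rot: [[0.995, -0.0, -0.095], [0.095, -0.001, 0.995], [-0.0, -1.0, -0.001]]
contact_force: [0.6, -0.1, -0.2]
gripper_width: 0.999
```

>>> drive_tool(
  rows=[
    {"delta_pos":[8,10,53],"angular":[0,0,0]},
    {"delta_pos":[0,0,0],"angular":[0,0,0]},
    {"delta_pos":[0,0,0],"angular":[0,0,0]},
  ],
)

```text
clock: 3.32
tool_pos: [0.5348, 0.2573, 0.1491]
ee_rot: [[0.995, -0.0, -0.097], [0.097, -0.002, 0.995], [-0.0, -1.0, -0.002]]
contact_force: [-0.0, -0.5, -0.1]
gripper_width: 0.998
```

```bash

python3 -c "
from h import *
plan([]);snapw('bas')"
```

```text
t 3.33 pos [534.8 257.3 149.1] psi 5.54 tilt [-4.0e-04 -1.0e+00 -1.6e-03] F [-0.  -0.5 -0.1] w 84.8
```

View pics/wbas.png

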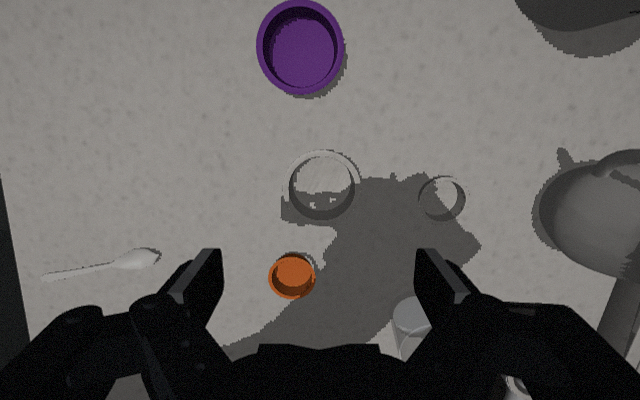

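```bash
python3 - <<'E'
import numpy as np,cv2
p=np.load('wbas.npz')['p']
c=cv2.resize(p[135:240,265:485],None,fx=3.6,fy=3.6,interpolation=cv2.INTER_CUBIC)
cv2.imwrite('pics/wbasc.png',np.clip(c.astype(float)*1.4,0,255).astype(np.uint8)[:,:,::-1])
E
```

```text
(no output)
```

View pics/wbasc.png

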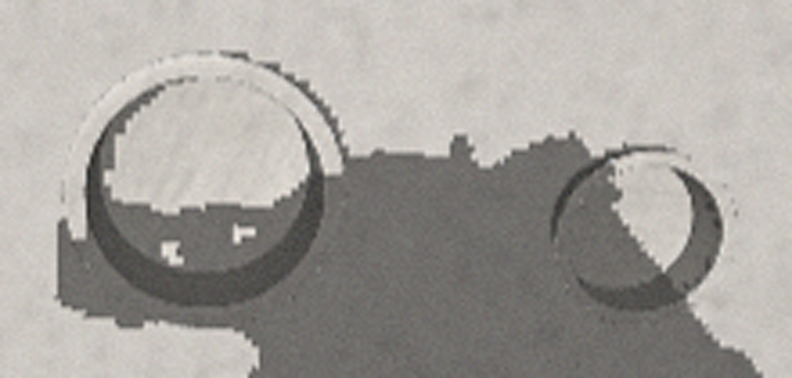

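```bash
python3 - <<'E'
from h import *
T=np.load('wbas.npz')['T']
q=lambda u,v:((u+.5)/3.6-.5+265,(v+.5)/3.6-.5+135)
W=lambda u,v,z:onz('wrist',*q(u,v),z,T)[:2]
for e in[(87,190),(326,190),(206,75),(206,306),(206,190),(63,190),(345,190)]:print(e,W(*e,.025))
a=[W(*e,.025) for e in[(87,190),(326,190),(206,75),(206,306)]];c=(a[0]+a[1])/2;c2=(a[2]+a[3])/2;print(c,c2)
plan([(c2[0],c2[1],.149,5.5,1),(c2[0],c2[1],.0,5.5,4)])
E
```

```text
(87, 190) [0.50977005 0.25539258]
(326, 190) [0.56600757 0.26075879]
(206, 75) [0.53507809 0.28523678]
(206, 306) [0.54063717 0.22904193]
(206, 190) [0.53776616 0.25806398]
(63, 190) [0.50412497 0.25485393]
(345, 190) [0.57048005 0.26118556]
[0.53788881 0.25807569] [0.53785763 0.25713936]
t 3.38 pos [535.  256.7 149.3] psi 5.5 tilt [-1.0e-04 -1.0e+00 -1.6e-03] F [-0.5  0.1 -1. ] w 85.0
dp [2.9, 0.3, 0.1] ang [0.0016, -0.0001, -0.0001]
--
dp [0.0, 37.2, -0.0] ang [-0.0, 0.0, -0.0]
dp [0.0, 37.2, -0.0] ang [-0.0, 0.0, -0.0]
dp [0.0, 37.2, -0.0] ang [-0.0, 0.0, -0.0]
dp [0.0, 37.2, -0.0] ang [-0.0, 0.0, -0.0]
--
```

>>> drive_tool(
  rows=[
    {"delta_pos":[3,30,1],"angular":[0,0,0]},
    {"delta_pos":[0,40,0],"angular":[0,0,0]},
    {"delta_pos":[0,40,0],"angular":[0,0,0]},
    {"delta_pos":[0,25,0],"angular":[0,0,0]},
    {"delta_pos":[0,12,0],"angular":[0,0,0]},
    {"delta_pos":[0,0,0],"angular":[0,0,0]},
  ],
)

```text
clock: 4.12
tool_pos: [0.5376, 0.2591, 0.0023]
ee_rot: [[0.995, -0.0, -0.097], [0.097, -0.001, 0.995], [-0.0, -1.0, -0.001]]
contact_force: [0.1, -0.4, -0.0]
gripper_width: 0.996
```

>>> drive_tool(
  rows=[
    {"delta_pos":[0,0,0],"angular":[0,0,0]},
    {"delta_pos":[0,0,0],"angular":[0,0,0]},
    {"delta_pos":[0,0,0],"angular":[0,0,0]},
    {"delta_pos":[0,0,0],"angular":[0,0,0]},
    {"delta_pos":[0,0,0],"angular":[0,0,0]},
  ],
  fingers=60,
  newtons=30,
)

```text
clock: 4.75
tool_pos: [0.5381, 0.2603, 0.0044]
ee_rot: [[0.995, 0.002, -0.098], [0.098, 0.0, 0.995], [0.002, -1.0, 0.0]]
contact_force: [-2.4, -1.7, 12.3]
gripper_width: 0.72
```

```bash

python3 -c "
from h import *
plan([]);snapw('bas2')"
```

```text
t 4.75 pos [538.1 260.3   4.4] psi 5.64 tilt [ 2.4e-03 -1.0e+00  3.0e-04] F [-2.4 -1.7 12.3] w 61.2
```

View pics/wbas2.png

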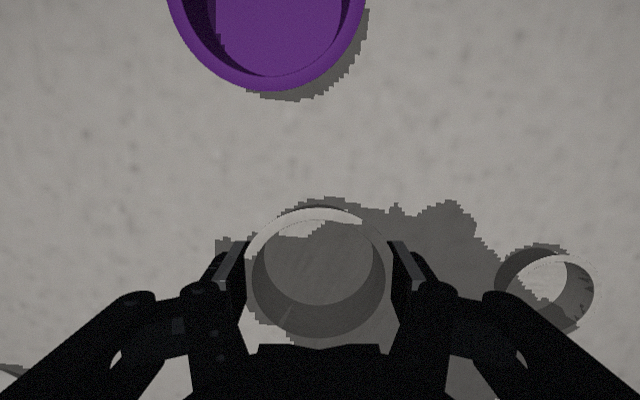

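>>> drive_tool(
  rows=[
    {"delta_pos":[0,-3,0],"angular":[0,0,0]},
    {"delta_pos":[0,-10,0],"angular":[0,0,0]},
    {"delta_pos":[0,-20,0],"angular":[0,0,0]},
    {"delta_pos":[0,-30,0],"angular":[0,0,0]},
    {"delta_pos":[0,-40,0],"angular":[0,0,0]},
    {"delta_pos":[0,-40,0],"angular":[0,0,0]},
    {"delta_pos":[0,0,0],"angular":[0,0,0]},
  ],
)

```text
clock: 5.68
tool_pos: [0.5389, 0.2615, 0.1492]
ee_rot: [[0.995, 0.006, -0.099], [0.099, 0.003, 0.995], [0.006, -1.0, 0.003]]
contact_force: [0.3, 0.5, -0.9]
gripper_width: 0.726
```

```bash

python3 -c "
from h import *
snapw('bas3')
from station import camera
p,d=camera('side');cv2.imwrite('pics/s3.png',cv2.resize(p[150:350,210:410],None,fx=3,fy=3)[:,:,::-1])
plan([(.505,.1,.16,4,3),(.505,-.2,.16,4,7),(.505,-.249,.16,4,2)]);"
```

```text
t 5.78 pos [537.4 260.2 145.9] psi 5.66 tilt [ 9.e-04 -1.e+00  2.e-04] F [-0.6 -0.1 -1.1] w 61.1
dp [-16.0, -4.7, -52.1] ang [-0.0001, 0.0097, 0.0003]
dp [-15.5, -4.7, -52.2] ang [-0.0001, 0.0097, 0.0003]
dp [-15.0, -4.7, -52.4] ang [-0.0001, 0.0097, 0.0003]
--
dp [-3.0, -0.0, -42.8] ang [0.0, -0.0, 0.0]
dp [-3.0, -0.0, -42.8] ang [0.0, -0.0, 0.0]
dp [-3.0, -0.0, -42.8] ang [0.0, -0.0, 0.0]
dp [-3.0, -0.0, -42.8] ang [0.0, -0.0, 0.0]
dp [-3.0, -0.0, -42.8] ang [0.0, -0.0, 0.0]
dp [-3.0, -0.0, -42.8] ang [0.0, -0.0, 0.0]
dp [-3.0, -0.0, -42.8] ang [0.0, -0.0, 0.0]
--
dp [-1.7, -0.0, -24.4] ang [0.0, -0.0, -0.0]
dp [-1.7, -0.0, -24.4] ang [0.0, -0.0, -0.0]
--
```

View pics/wbas3.png

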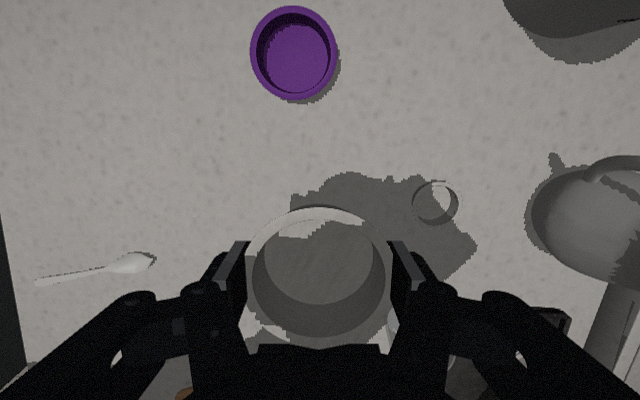

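View pics/s3.png

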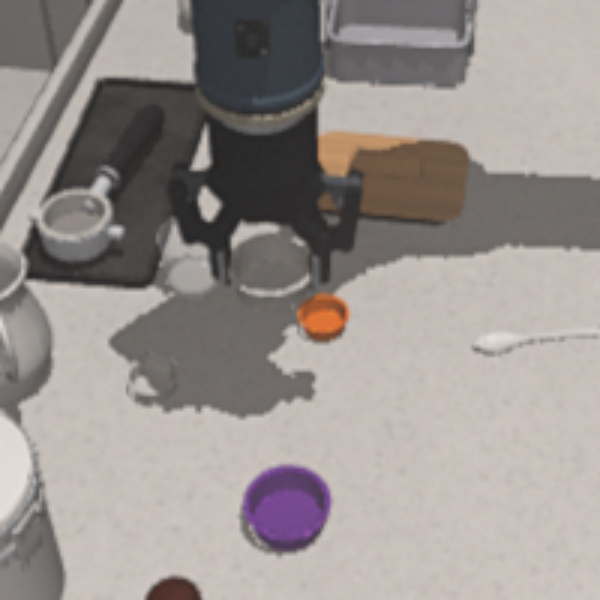

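>>> drive_tool(
  rows=[
    {"delta_pos":[-10,-5,-25],"angular":[0,0.01,0]},
    {"delta_pos":[-13,-5,-45],"angular":[0,0.01,0]},
    {"delta_pos":[-13,-5,-50],"angular":[0,0.01,0]},
    {"delta_pos":[-10,0,-50],"angular":[0,0,0]},
    {"delta_pos":[-8,0,-50],"angular":[0,0,0]},
    {"delta_pos":[-5,0,-50],"angular":[0,0,0]},
    {"delta_pos":[-4,0,-50],"angular":[0,0,0]},
    {"delta_pos":[-4,0,-50],"angular":[0,0,0]},
  ],
)

```text
clock: 6.78
tool_pos: [0.4973, -0.1155, 0.1593]
ee_rot: [[0.998, -0.002, -0.069], [0.069, 0.001, 0.998], [-0.002, -1.0, 0.001]]
contact_force: [0.6, -0.0, -1.0]
gripper_width: 0.72
```

>>> drive_tool(
  rows=[
    {"delta_pos":[-2,0,-50],"angular":[0,0,0]},
    {"delta_pos":[0,0,-40],"angular":[0,0,0]},
    {"delta_pos":[0,0,-30],"angular":[0,0,0]},
    {"delta_pos":[0,0,0],"angular":[0,0,0]},
    {"delta_pos":[0,0,0],"angular":[0,0,0]},
  ],
)

```text
clock: 7.4
tool_pos: [0.504, -0.2328, 0.1594]
ee_rot: [[0.998, -0.002, -0.07], [0.07, 0.001, 0.998], [-0.001, -1.0, 0.001]]
contact_force: [-0.3, 0.3, -1.2]
gripper_width: 0.72
```

```bash

python3 -c "
from h import *
snapw('t2')
plan([(.505,-.249,.1,4,2)]);"
```

```text
t 7.45 pos [ 504.2 -232.5  159.7] psi 4.04 tilt [-0.001  -1.      0.0012] F [ 0.8  0.9 -0. ] w 61.5
dp [-0.2, 29.9, -8.3] ang [-0.0006, 0.0003, -0.0005]
dp [-0.2, 29.9, -8.3] ang [-0.0006, 0.0003, -0.0005]
--
```

View pics/wt2.png

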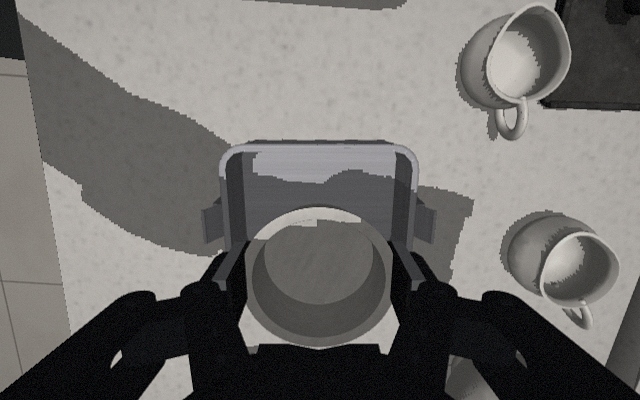

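```bash
python3 - <<'E'
from h import *
M=camera_info('wrist')['mount'];i=camera_info('wrist')
for t in['t2','tub']:
    d=np.load(f'w{t}.npz')['d'];v,u=np.mgrid[0:400,0:640]
    c=np.stack([(u-i['cx'])/i['fx']*d,(v-i['cy'])/i['fy']*d,d],-1)[d>0]@M[:3,:3].T+M[:3,3]
    for y0 in range(-120,20,10):
        m=(c[:,1]*1000>=y0)&(c[:,1]*1000<y0+10)&(abs(c[:,2])<.03)&(abs(c[:,0])<.13)
        if m.sum()>5:print(t,'tool y',y0,'x',(c[m,0].min()*1000).round(),(c[m,0].max()*1000).round())
E
```

```text
t2 tool y -100 x -65.0 65.0
t2 tool y -90 x -68.0 67.0
t2 tool y -80 x -66.0 66.0
t2 tool y -70 x -65.0 64.0
t2 tool y -60 x -64.0 63.0
t2 tool y -50 x -58.0 55.0
t2 tool y -40 x -45.0 44.0
t2 tool y -30 x -45.0 44.0
t2 tool y -20 x -44.0 44.0
t2 tool y -10 x -37.0 37.0
t2 tool y 0 x -27.0 27.0
tub tool y -100 x -64.0 64.0
tub tool y -90 x -73.0 72.0
tub tool y -80 x -74.0 73.0
tub tool y -70 x -75.0 75.0
tub tool y -60 x -73.0 74.0
tub tool y -50 x -57.0 56.0
tub tool y -40 x -57.0 57.0
tub tool y -30 x -57.0 56.0
tub tool y -20 x -55.0 54.0
```

>>> drive_tool(
  rows=[
    {"delta_pos":[0,20,-8],"angular":[0,0,0]},
    {"delta_pos":[0,30,-8],"angular":[0,0,0]},
    {"delta_pos":[0,30,0],"angular":[0,0,0]},
    {"delta_pos":[0,30,0],"angular":[0,0,0]},
    {"delta_pos":[0,20,0],"angular":[0,0,0]},
    {"delta_pos":[0,10,0],"angular":[0,0,0]},
    {"delta_pos":[0,5,0],"angular":[0,0,0]},
    {"delta_pos":[0,0,0],"angular":[0,0,0]},
  ],
)

```text
clock: 8.45
tool_pos: [0.5059, -0.2496, 0.0156]
ee_rot: [[0.998, 0.0, -0.069], [0.069, -0.0, 0.998], [0.0, -1.0, -0.0]]
contact_force: [0.8, 0.5, -0.2]
gripper_width: 0.72
```

```bash

python3 -c "
from h import *
snapw('t3')
plan([(.505,-.249,.01,4,1)]);"
```

```text
t 8.5 pos [ 506.  -249.7   15.8] psi 3.96 tilt [ 7.e-04 -1.e+00 -3.e-04] F [ 0.3 -0.3 -1.1] w 61.3
dp [-0.9, 5.8, 0.8] ang [0.0003, -0.0006, 0.0007]
--
```

View pics/wt3.png

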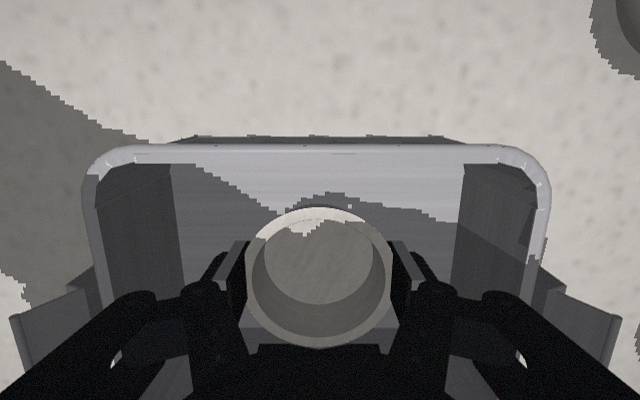

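>>> drive_tool(
  rows=[
    {"delta_pos":[-1,3,0],"angular":[0,0,0]},
    {"delta_pos":[0,2,0],"angular":[0,0,0]},
    {"delta_pos":[0,0,0],"angular":[0,0,0]},
  ],
)

```text
clock: 8.88
tool_pos: [0.5045, -0.2499, 0.0103]
ee_rot: [[0.998, -0.0, -0.069], [0.069, 0.0, 0.998], [-0.0, -1.0, 0.0]]
contact_force: [-1.3, 0.2, -0.2]
gripper_width: 0.718
```

>>> drive_tool(
  rows=[
    {"delta_pos":[0,1.5,0],"angular":[0,0,0]},
    {"delta_pos":[0,0,0],"angular":[0,0,0]},
  ],
)

```text
clock: 9.12
tool_pos: [0.5045, -0.2498, 0.0087]
ee_rot: [[0.998, -0.0, -0.069], [0.069, 0.0, 0.998], [-0.0, -1.0, 0.0]]
contact_force: [-0.4, -0.2, -0.1]
gripper_width: 0.723
```

>>> drive_tool(
  rows=[
    {"delta_pos":[0,1,0],"angular":[0,0,0]},
    {"delta_pos":[0,0,0],"angular":[0,0,0]},
  ],
)

```text
clock: 9.38
tool_pos: [0.5046, -0.2498, 0.0078]
ee_rot: [[0.998, -0.0, -0.069], [0.069, 0.0, 0.998], [-0.0, -1.0, 0.0]]
contact_force: [1.6, 0.3, 1.0]
gripper_width: 0.72
```

>>> drive_tool(
  rows=[
    {"delta_pos":[0,1,0],"angular":[0,0,0]},
    {"delta_pos":[0,0,0],"angular":[0,0,0]},
  ],
)

```text
clock: 9.62
tool_pos: [0.5047, -0.2498, 0.0075]
ee_rot: [[0.998, 0.0, -0.069], [0.069, -0.0, 0.998], [0.0, -1.0, -0.0]]
contact_force: [-2.1, 1.4, 8.7]
gripper_width: 0.725
```

Contact with the tub floor (8.7 N). Release just wide enough to clear the lip.

>>> drive_tool(
  rows=[
    {"delta_pos":[0,-1,0],"angular":[0,0,0]},
    {"delta_pos":[0,0,0],"angular":[0,0,0]},
    {"delta_pos":[0,0,0],"angular":[0,0,0]},
    {"delta_pos":[0,0,0],"angular":[0,0,0]},
  ],
  fingers=86,
)

```text
clock: 10.12
tool_pos: [0.5045, -0.2499, 0.0077]
ee_rot: [[0.998, -0.0, -0.069], [0.069, 0.0, 0.998], [-0.0, -1.0, 0.0]]
contact_force: [-0.4, -0.5, 0.1]
gripper_width: 0.862
```

>>> drive_tool(
  rows=[
    {"delta_pos":[0,-5,0],"angular":[0,0,0]},
    {"delta_pos":[0,-12,0],"angular":[0,0,0]},
    {"delta_pos":[0,-20,0],"angular":[0,0,0]},
    {"delta_pos":[0,-30,0],"angular":[0,0,0]},
    {"delta_pos":[0,-40,0],"angular":[0,0,0]},
    {"delta_pos":[0,-40,5],"angular":[0,0,0]},
    {"delta_pos":[0,-30,10],"angular":[0,0,0]},
    {"delta_pos":[0,0,0],"angular":[0,0,0]},
  ],
)

```text
clock: 11.12
tool_pos: [0.5049, -0.2345, 0.188]
ee_rot: [[0.998, 0.005, -0.07], [0.07, -0.002, 0.998], [0.005, -1.0, -0.002]]
contact_force: [-0.1, -0.5, -0.1]
gripper_width: 0.858
```

```bash

python3 -c "
from h import *
snapw('t4')
plan([(.489,-.05,.2,4,4),(.489,-.03,.12,-89,9)]);"
```

```text
t 11.18 pos [ 504.  -234.9  186.3] psi 3.98 tilt [ 0.0023 -1.     -0.0014] F [-1.  -0.2 -0.3] w 72.9
dp [-0.5, -3.5, 46.4] ang [0.0003, -0.0001, 0.0006]
dp [-0.5, -3.5, 46.4] ang [0.0003, -0.0001, 0.0006]
dp [-0.5, -3.4, 46.4] ang [0.0003, -0.0001, 0.0006]
dp [-0.5, -3.4, 46.4] ang [0.0003, -0.0001, 0.0006]
--
dp [0.2, 8.9, 2.2] ang [-0.0, 0.1804, -0.0]
dp [-0.2, 8.9, 2.2] ang [-0.0, 0.1804, -0.0]
dp [-0.6, 8.9, 2.1] ang [-0.0, 0.1804, -0.0]
dp [-1.0, 8.9, 2.0] ang [-0.0, 0.1804, -0.0]
dp [-1.3, 8.9, 1.8] ang [-0.0, 0.1804, -0.0]
dp [-1.6, 8.9, 1.5] ang [-0.0, 0.1804, -0.0]
dp [-1.9, 8.9, 1.2] ang [-0.0, 0.1804, -0.0]
dp [-2.1, 8.9, 0.8] ang [-0.0, 0.1804, -0.0]
dp [-2.2, 8.9, 0.4] ang [-0.0, 0.1804, -0.0]
--
```

View pics/wt4.png

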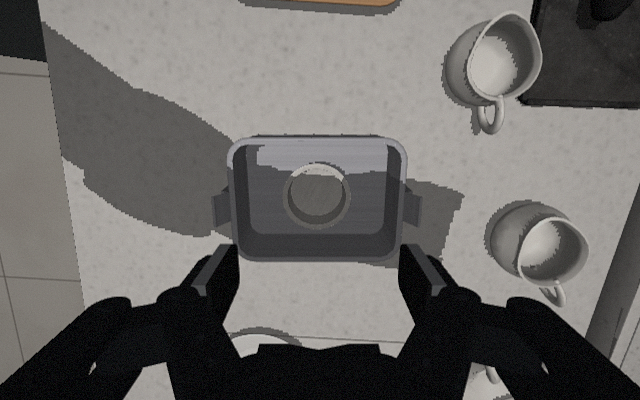

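>>> drive_tool(
  rows=[
    {"delta_pos":[0,-3,46],"angular":[0,0,0]},
    {"delta_pos":[0,-3,46],"angular":[0,0,0]},
    {"delta_pos":[-1,-3,46],"angular":[0,0,0]},
    {"delta_pos":[-1,0,46],"angular":[0,0.1,0]},
    {"delta_pos":[0,0,2],"angular":[0,0.17,0]},
    {"delta_pos":[0,5,2],"angular":[0,0.17,0]},
    {"delta_pos":[0,10,2],"angular":[0,0.17,0]},
    {"delta_pos":[-1,10,2],"angular":[0,0.17,0]},
  ],
  fingers=100,
)

```text
clock: 12.18
tool_pos: [0.4896, -0.0438, 0.1677]
ee_rot: [[0.754, -0.002, 0.657], [-0.657, -0.0, 0.754], [-0.001, -1.0, -0.001]]
contact_force: [-0.4, 0.2, 0.2]
gripper_width: 1.0
```

>>> drive_tool(
  rows=[
    {"delta_pos":[-1,10,2],"angular":[0,0.17,0]},
    {"delta_pos":[-2,0,2],"angular":[0,0.17,0]},
    {"delta_pos":[-2,0,1],"angular":[0,0.17,0]},
    {"delta_pos":[-2,0,1],"angular":[0,0.17,0]},
    {"delta_pos":[-2,0,0],"angular":[0,0.164,0]},
    {"delta_pos":[0,0,0],"angular":[0,0,0]},
    {"delta_pos":[0,0,0],"angular":[0,0,0]},
  ],
  fingers=50,
)

```text
clock: 13.05
tool_pos: [0.4905, -0.0322, 0.1584]
ee_rot: [[0.019, -0.001, 1.0], [-1.0, -0.0, 0.019], [0.0, -1.0, -0.001]]
contact_force: [-0.8, 0.2, 0.1]
gripper_width: 0.498
```

```bash

python3 -c "
from h import *
snapw('l1')
plan([]);"
```

```text
t 13.1 pos [490.6 -32.2 158.5] psi -88.94 tilt [ 1.e-04 -1.e+00 -6.e-04] F [-0.  -0.2 -0.2] w 42.6
```

View pics/wl1.png

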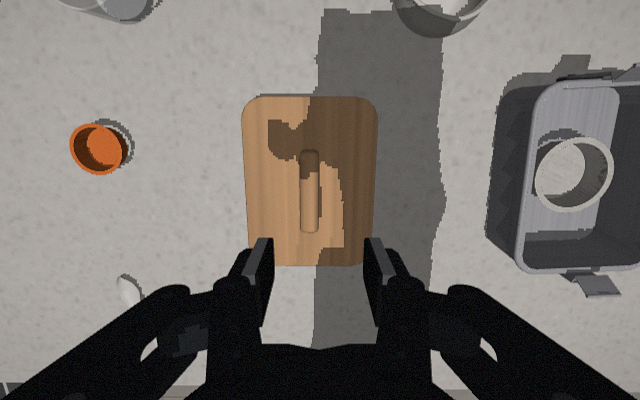

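```bash
python3 - <<'E'
from h import *
z=np.load('wl1.npz');p,T=z['p'],z['T']
h=cv2.cvtColor(p,cv2.COLOR_RGB2HSV)
m=cv2.inRange(h,(5,60,20),(22,255,255));m[:,:200]=0;m[:, 420:]=0
m=cv2.morphologyEx(m,cv2.MORPH_CLOSE,np.ones((5,5)))
nc,l,s,c=cv2.connectedComponentsWithStats(m);k=1+np.argmax(s[1:,4]);print(s[k])
ys,xs=np.where(l==k);P=np.array([onz('wrist',x,y,.022,T)[:2]*1000 for x,y in zip(xs,ys)]).astype(np.float32)
print(cv2.minAreaRect(P))
cr=cv2.resize(p[85:275,230:390],None,fx=3,fy=3,interpolation=cv2.INTER_CUBIC)
cv2.imwrite('pics/wl1c.png',np.clip(cr*1.5,0,255).astype(np.uint8)[:,:,::-1])
E
```

```text
[  241    96   137   170 20948]Traceback (most recent call last):
  File "<stdin>", line 7, in <module>
  File "h.py", line 7, in onz
    o,d=ray(n,u,v,T);return o+d*(z-o[2])/d[2]
        ~~~^^^^^^^^^
  File "h.py", line 4, in ray
    i=camera_info(n); T=i['T'] if T is None else T
ValueError: time passes only in moves, steps and waits
```

```bash
sed -i 's/^from station import camera_info/import functools\nfrom station import camera_info as _ci\ncamera_info=functools.lru_cache(None)(_ci)/' h.py; python3 - <<'E'
from h import *
z=np.load('wl1.npz');p,T=z['p'],z['T']
h=cv2.cvtColor(p,cv2.COLOR_RGB2HSV)
m=cv2.inRange(h,(5,60,20),(22,255,255));m[:,:200]=0;m[:, 420:]=0
m=cv2.morphologyEx(m,cv2.MORPH_CLOSE,np.ones((5,5)))
nc,l,s,c=cv2.connectedComponentsWithStats(m);k=1+np.argmax(s[1:,4]);print(s[k])
ys,xs=np.where(l==k);P=np.array([onz('wrist',x,y,.022,T)[:2]*1000 for x,y in zip(xs,ys)]).astype(np.float32)
print(cv2.minAreaRect(P))
cr=cv2.resize(p[85:275,230:390],None,fx=3,fy=3,interpolation=cv2.INTER_CUBIC)
cv2.imwrite('pics/wl1c.png',np.clip(cr*1.5,0,255).astype(np.uint8)[:,:,::-1])
E
```

```text
[  241    96   137   170 20948]
((489.331298828125, -24.866378784179688), (154.24484252929688, 115.16911315917969), 0.9278144836425781)
```

View pics/wl1c.png

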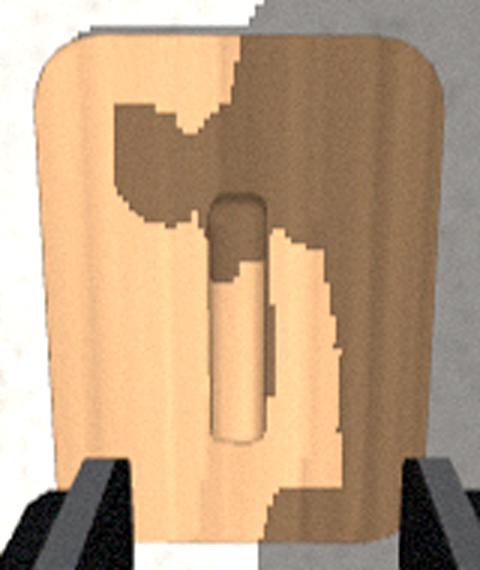

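```bash
python3 - <<'E'
from h import *
p=np.load('wt4.npz')['p']
cr=cv2.resize(p[120:280,200:440],None,fx=3.33333,fy=3.33333,interpolation=cv2.INTER_CUBIC)
cv2.imwrite('pics/wt4c.png',np.clip(cr*1.5,0,255).astype(np.uint8)[:,:,::-1])
plan([(.489,-.0245,.06,-89.07,3),(.489,-.0245,.024,-89.07,3)])
E
```

```text
t 13.1 pos [490.6 -32.2 158.5] psi -88.94 tilt [ 1.e-04 -1.e+00 -6.e-04] F [-0.  -0.2 -0.2] w 42.6
dp [-2.6, 32.8, -0.5] ang [0.0002, 0.0008, 0.0]
dp [-2.6, 32.8, -0.5] ang [0.0002, 0.0008, 0.0]
dp [-2.6, 32.8, -0.5] ang [0.0002, 0.0008, 0.0]
--
dp [-0.0, 12.0, 0.0] ang [0.0, -0.0, 0.0]
dp [-0.0, 12.0, 0.0] ang [0.0, -0.0, 0.0]
dp [-0.0, 12.0, 0.0] ang [0.0, -0.0, 0.0]
--
```

View pics/wt4c.png

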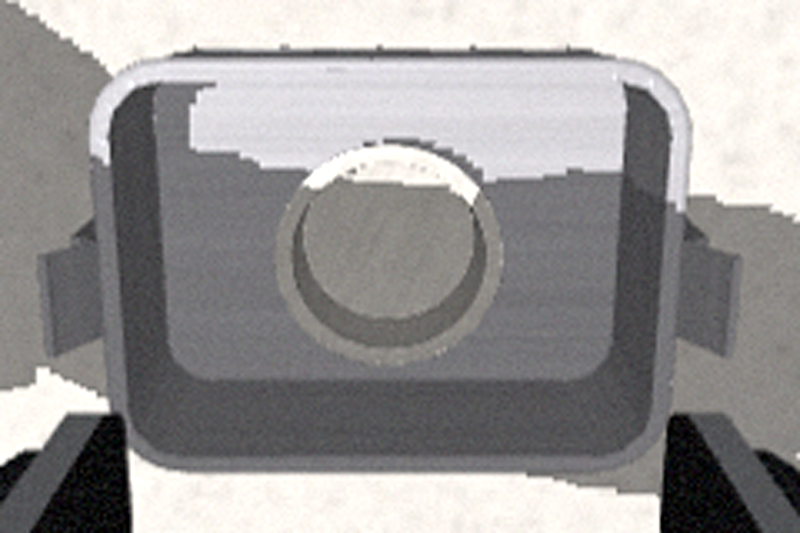

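>>> drive_tool(
  rows=[
    {"delta_pos":[-4,30,-1],"angular":[0,0.002,0]},
    {"delta_pos":[-4,38,-0.5],"angular":[0,0,0]},
    {"delta_pos":[0,30,0],"angular":[0,0,0]},
    {"delta_pos":[0,20,0],"angular":[0,0,0]},
    {"delta_pos":[0,10,0],"angular":[0,0,0]},
    {"delta_pos":[0,6.5,0],"angular":[0,0,0]},
    {"delta_pos":[0,0,0],"angular":[0,0,0]},
  ],
)

```text
clock: 13.98
tool_pos: [0.4893, -0.0241, 0.0244]
ee_rot: [[0.014, 0.0, 1.0], [-1.0, 0.0, 0.014], [-0.0, -1.0, 0.0]]
contact_force: [0.2, -0.2, 0.1]
gripper_width: 0.5
```

```bash
python3 - <<'E'
from h import *
plan([(.489,-.0245,.024,-89.07,1)])
T=np.load('wt4.npz')['T']
q=lambda u,v:((u+.5)/3.3333-.5+200,(v+.5)/3.3333-.5+120)
W=lambda u,v,z:onz('wrist',*q(u,v),z,T)[:2]
L=[W(90,160,.058),W(104,390,.058)];Rr=[W(692,160,.058),W(669,390,.058)]
Tp=[W(200,57,.058),W(600,58,.058)];B=[W(200,471,.058),W(590,470,.058)]
ang=lambda a,b:np.degrees(np.arctan2(*(b-a)[::-1]))
print('top',ang(*Tp),'bot',ang(*B),'left',ang(*L)+90,'right',ang(*Rr)+90)
th=np.radians(4.0);ex=np.array([np.cos(th),np.sin(th)]);ey=np.array([-ex[1],ex[0]])
m=lambda E:(E[0]+E[1])/2
l,r=m(L)@ex,m(Rr)@ex;t,b=m(Tp)@ey,m(B)@ey
print('len',r-l,'wid',t-b,'ctr',ex*(l+r)/2+ey*(t+b)/2)
cl=[W(37,255,.081),W(48,356,.081)];cr=[W(742,255,.081),W(732,357,.081)]
print('mid',(m(cl)+m(cr))/2,'ang',ang(m(cl),m(cr)),np.linalg.norm(m(cr)-m(cl)))
E
```

```text
t 13.97 pos [489.3 -24.1  24.4] psi -89.19 tilt [-1.e-04 -1.e+00  1.e-04] F [ 0.2 -0.2  0.1] w 42.5
dp [0.4, 0.4, -0.3] ang [-0.0001, -0.0021, -0.0001]
--
top 3.7643755351543713 bot 3.9037996942589808 left 2.8453670692135944 right 2.7004245889557836
len 0.1543174413265474 wid 0.11404370735701505 ctr [ 0.50499802 -0.24919036]
mid [ 0.50535042 -0.24990539] ang 3.766445901327191 0.1695255825322111
```

>>> drive_tool(
  rows=[
    {"delta_pos":[0,0,0],"angular":[0,0,0]},
    {"delta_pos":[0,0,0],"angular":[0,0,0]},
    {"delta_pos":[0,0,0],"angular":[0,0,0]},
    {"delta_pos":[0,0,0],"angular":[0,0,0]},
    {"delta_pos":[0,0,0],"angular":[0,0,0]},
  ],
  fingers=0,
  newtons=70,
)

```text
clock: 14.6
tool_pos: [0.4896, -0.0241, 0.0251]
ee_rot: [[0.014, 0.001, 1.0], [-1.0, -0.0, 0.014], [0.0, -1.0, 0.001]]
contact_force: [-0.7, -0.8, 6.4]
gripper_width: 0.172
```

>>> drive_tool(
  rows=[
    {"delta_pos":[0,-5,0],"angular":[0,0,0]},
    {"delta_pos":[0,-20,0],"angular":[0,0,0]},
    {"delta_pos":[0,-40,0],"angular":[0,0,0]},
    {"delta_pos":[0,-40,0],"angular":[0,0,0]},
    {"delta_pos":[0,-25,0],"angular":[0,0,0]},
    {"delta_pos":[0,0,0],"angular":[0,0,0]},
  ],
)

```text
clock: 15.35
tool_pos: [0.4902, -0.024, 0.1564]
ee_rot: [[0.014, 0.004, 1.0], [-1.0, 0.0, 0.014], [-0.0, -1.0, 0.004]]
contact_force: [-0.4, -1.1, -1.9]
gripper_width: 0.168
```

```bash

python3 -c "
from h import *
snapw('l2')
plan([(.505,-.2495,.155,-86.2,6)]);"
```

```text
t 15.4 pos [489.5 -24.  155. ] psi -89.2 tilt [-1.0e-04 -1.0e+00  1.9e-03] F [-1.   0.1 -1. ] w 14.4
dp [37.6, 0.0, 2.1] ang [-0.0003, -0.0087, -0.0]
dp [37.6, 0.0, 1.7] ang [-0.0003, -0.0087, -0.0]
dp [37.6, 0.0, 1.4] ang [-0.0003, -0.0087, -0.0]
dp [37.7, 0.0, 1.1] ang [-0.0003, -0.0087, -0.0]
dp [37.7, 0.0, 0.7] ang [-0.0003, -0.0087, -0.0]
dp [37.7, 0.0, 0.4] ang [-0.0003, -0.0087, -0.0]
--
```

View pics/wl2.png

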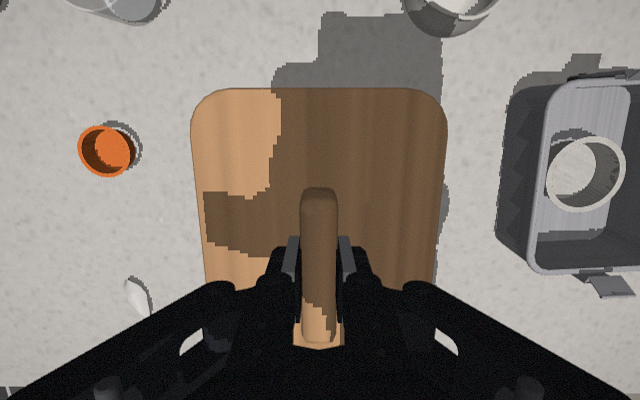

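```bash
python3 - <<'E'
from h import *
M=camera_info('wrist')['mount'];i=camera_info('wrist')
z=np.load('wl2.npz');d=z['d']
def t(u,v,y=.0028):
    r=M[:3,:3]@np.array([(u-i['cx'])/i['fx'],(v-i['cy'])/i['fy'],1]);o=M[:3,3];return (o+r*(y-o[1])/r[1])*1000
for e in[(318,88.5),(230,88.5),(405,88.5),(191,130),(447,130),(205,280),(435,280)]:print(e,t(*e).round(1))
# depth plane of board
pts=[]
for u in range(215,430,3):
    for v in range(100,270,3):
        if 290<u<350 and v>170: continue
        if d[v,u]>0: pts.append(M[:3,:3]@np.array([(u-i['cx'])/i['fx'],(v-i['cy'])/i['fy'],1])*d[v,u]+M[:3,3])
P=np.array(pts);A=np.c_[P[:,0],P[:,2],np.ones(len(P))];s,*_=np.linalg.lstsq(A,P[:,1],rcond=None);r=P[:,1]-A@s
ok=abs(r)<.005;s,*_=np.linalg.lstsq(A[ok],P[ok,1],rcond=None);print('tilt deg',np.degrees(s[:2]),'y0 mm',s[2]*1000)
E
```

```text
(318, 88.5) [ 0.4  2.8 76. ]
(230, 88.5) [-37.    2.8  76.1]
(405, 88.5) [37.4  2.8 76. ]
(191, 130) [-55.5   2.8  58.7]
(447, 130) [57.1  2.8 58.6]
(205, 280) [-56.6   2.8 -15.3]
(435, 280) [ 59.1   2.8 -15.5]
tilt deg [-0.05603353 -0.06225106] y0 mm 4.416042819720972
```

>>> drive_tool(
  rows=[
    {"delta_pos":[20,0,1],"angular":[0,-0.008,0]},
    {"delta_pos":[35,0,2],"angular":[0,-0.009,0]},
    {"delta_pos":[40,0,2],"angular":[0,-0.009,0]},
    {"delta_pos":[40,0,1],"angular":[0,-0.009,0]},
    {"delta_pos":[40,0,1],"angular":[0,-0.009,0]},
    {"delta_pos":[30,0,1],"angular":[0,-0.009,0]},
    {"delta_pos":[20,0,0],"angular":[0,0,0]},
    {"delta_pos":[0,0,0],"angular":[0,0,0]},
  ],
)

```text
clock: 16.4
tool_pos: [0.5055, -0.2495, 0.1534]
ee_rot: [[0.065, -0.001, 0.998], [-0.998, 0.0, 0.065], [-0.0, -1.0, -0.001]]
contact_force: [0.5, 1.5, -1.1]
gripper_width: 0.171
```

```bash

python3 -c "
from h import *
snapw('l3')
from station import camera
for n in ['scene','side']:
  p,d=camera(n);np.savez(n+'3.npz',p=p)
a=np.load('scene3.npz')['p'][130:230,350:460];b=np.load('side3.npz')['p'][110:210,290:400]
cv2.imwrite('pics/sc3.png',np.clip(cv2.resize(np.hstack([a,b]),None,fx=3.6,fy=3.6,interpolation=cv2.INTER_CUBIC)*1.4,0,255).astype(np.uint8)[:,:,::-1])
plan([(.5055,-.249,.11,-86.1,2)]);"
```

```text
t 16.55 pos [ 506.1 -246.9  154. ] psi -86.08 tilt [-1.2e-03 -1.0e+00 -5.0e-04] F [ 0.3 -0.3 -0.8] w 14.1
dp [1.1, 22.0, -0.4] ang [0.0002, 0.0002, -0.0006]
dp [1.0, 22.0, -0.4] ang [0.0002, 0.0002, -0.0006]
--
```

View pics/wl3.png

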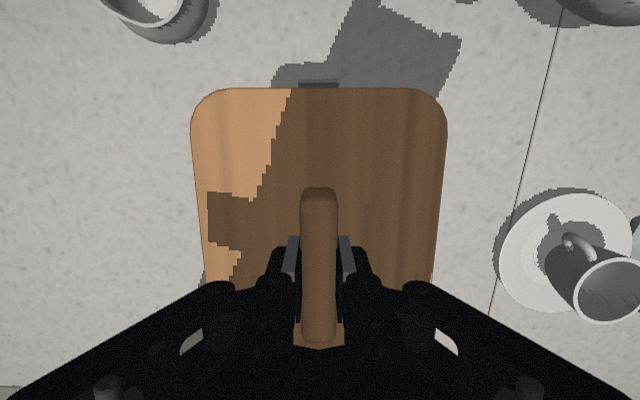

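View pics/sc3.png

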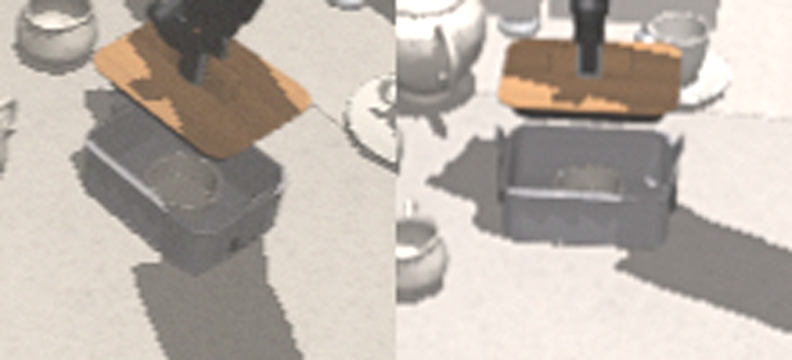

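>>> drive_tool(
  rows=[
    {"delta_pos":[0,15,0],"angular":[0,0,0]},
    {"delta_pos":[0,17,0],"angular":[0,0,0]},
    {"delta_pos":[0,0,0],"angular":[0,0,0]},
    {"delta_pos":[0,0,0],"angular":[0,0,0]},
  ],
)

```text
clock: 17.05
tool_pos: [0.5062, -0.2482, 0.1223]
ee_rot: [[0.067, -0.0, 0.998], [-0.998, 0.0, 0.067], [-0.0, -1.0, -0.0]]
contact_force: [0.4, 0.7, -1.3]
gripper_width: 0.169
```

```bash

python3 -c "
from h import *
p,d,T=snapw('l4')
cv2.imwrite('pics/wl4c.png',np.clip(cv2.resize(p[60:130,180:460],None,fx=2.8,fy=2.8,interpolation=cv2.INTER_CUBIC)*1.5,0,255).astype(np.uint8)[:,:,::-1])
plan([(.5055,-.249,.11,-86.1,1)]);"
```

```text
t 17.1 pos [ 506.4 -248.4  122.6] psi -86.15 tilt [ 1.e-04 -1.e+00  5.e-04] F [-0.2  0.5 -0.7] w 14.3
dp [0.6, 12.6, -0.9] ang [-0.0005, -0.0009, 0.0001]
--
```

View pics/wl4c.png

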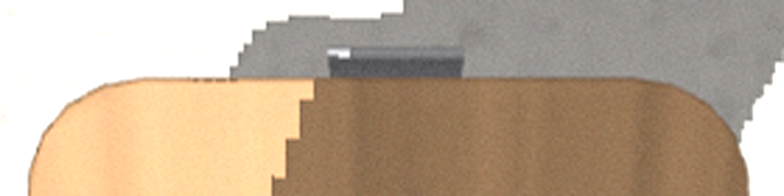

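```bash

python3 -c "
from h import *
T=np.load('wl4.npz')['T']
print(onz('wrist',321.3,60+47.5/2.8,.081,T), onz('wrist',318.9,60+78/2.8,.1195,T))"
```

```text
[ 0.58973601 -0.24466129  0.081     ] [ 0.58235055 -0.2437768   0.1195    ]
```

>>> drive_tool(
  rows=[
    {"delta_pos":[1.2,10,0],"angular":[0,0,0]},
    {"delta_pos":[0,12,0],"angular":[0,0,0]},
    {"delta_pos":[0,9,0],"angular":[0,0,0]},
    {"delta_pos":[0,4,0],"angular":[0,0,0]},
    {"delta_pos":[0,0,0],"angular":[0,0,0]},
    {"delta_pos":[0,0,0],"angular":[0,0,0]},
  ],
)

```text
clock: 17.85
tool_pos: [0.5064, -0.2498, 0.0875]
ee_rot: [[0.067, 0.0, 0.998], [-0.998, -0.0, 0.067], [0.0, -1.0, 0.0]]
contact_force: [0.3, -0.7, -0.9]
gripper_width: 0.17
```

>>> drive_tool(
  rows=[
    {"delta_pos":[0,3,0],"angular":[0,0,0]},
    {"delta_pos":[0,3,0],"angular":[0,0,0]},
    {"delta_pos":[0,2,0],"angular":[0,0,0]},
    {"delta_pos":[0,0,0],"angular":[0,0,0]},
  ],
)

```text
clock: 18.35
tool_pos: [0.5061, -0.2497, 0.0791]
ee_rot: [[0.067, -0.0, 0.998], [-0.998, 0.0, 0.067], [-0.0, -1.0, -0.0]]
contact_force: [-0.3, 0.8, -1.5]
gripper_width: 0.17
```

>>> drive_tool(
  rows=[
    {"delta_pos":[0,1.5,0],"angular":[0,0,0]},
    {"delta_pos":[0,1.5,0],"angular":[0,0,0]},
    {"delta_pos":[0,0,0],"angular":[0,0,0]},
  ],
)

```text
clock: 18.73
tool_pos: [0.5065, -0.25, 0.0767]
ee_rot: [[0.067, 0.001, 0.998], [-0.998, -0.0, 0.067], [0.001, -1.0, 0.001]]
contact_force: [-0.0, -0.7, 4.0]
gripper_width: 0.167
```

```bash

python3 -c "
from h import *
from station import camera
for n in ['scene','side']:
  p,d=camera(n);np.savez(n+'4.npz',p=p)
a=np.load('scene4.npz')['p'][130:230,350:460];b=np.load('side4.npz')['p'][110:210,290:400]
cv2.imwrite('pics/sc4.png',np.clip(cv2.resize(np.hstack([a,b]),None,fx=3.6,fy=3.6,interpolation=cv2.INTER_CUBIC)*1.4,0,255).astype(np.uint8)[:,:,::-1])
plan([]);"
```

```text
t 18.82 pos [ 506.5 -250.    76.7] psi -86.18 tilt [ 5.e-04 -1.e+00  8.e-04] F [0.1 0.3 5.7] w 14.4
```

View pics/sc4.png

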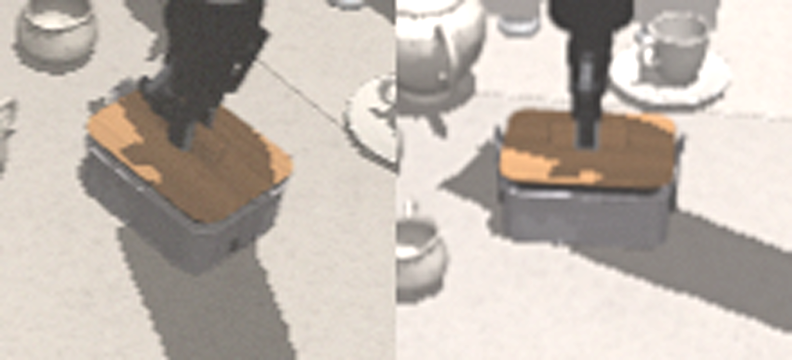

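Contact with the clips exactly at the expected height. Press in small steps.

>>> drive_tool(
  rows=[
    {"delta_pos":[0,1.5,0],"angular":[0,0,0]},
    {"delta_pos":[0,1.5,0],"angular":[0,0,0]},
    {"delta_pos":[0,0,0],"angular":[0,0,0]},
  ],
)

```text
clock: 19.2
tool_pos: [0.5069, -0.2501, 0.0741]
ee_rot: [[0.067, 0.002, 0.998], [-0.998, -0.001, 0.067], [0.001, -1.0, 0.002]]
contact_force: [-1.0, -0.3, 10.0]
gripper_width: 0.17
```

>>> drive_tool(
  rows=[
    {"delta_pos":[0,1.5,0],"angular":[0,0,0]},
    {"delta_pos":[0,1.5,0],"angular":[0,0,0]},
    {"delta_pos":[0,0,0],"angular":[0,0,0]},
  ],
)

```text
clock: 19.58
tool_pos: [0.5053, -0.2498, 0.0698]
ee_rot: [[0.066, -0.001, 0.998], [-0.998, 0.0, 0.066], [-0.0, -1.0, -0.001]]
contact_force: [0.2, -0.8, -3.9]
gripper_width: 0.171
```

>>> drive_tool(
  rows=[
    {"delta_pos":[0,1.5,0],"angular":[0,0,0]},
    {"delta_pos":[0,1.5,0],"angular":[0,0,0]},
    {"delta_pos":[0,0,0],"angular":[0,0,0]},
  ],
)

```text
clock: 19.95
tool_pos: [0.5063, -0.2496, 0.0674]
ee_rot: [[0.067, 0.0, 0.998], [-0.998, 0.0, 0.067], [-0.0, -1.0, 0.0]]
contact_force: [-0.7, 0.5, 2.7]
gripper_width: 0.17
```

>>> drive_tool(
  rows=[
    {"delta_pos":[0,1.5,0],"angular":[0,0,0]},
    {"delta_pos":[0,0,0],"angular":[0,0,0]},
  ],
)

```text
clock: 20.2
tool_pos: [0.5063, -0.2496, 0.0671]
ee_rot: [[0.067, 0.001, 0.998], [-0.998, -0.0, 0.067], [0.0, -1.0, 0.001]]
contact_force: [-4.0, 2.6, 17.2]
gripper_width: 0.171
```

```bash

python3 -c "
from h import *
from station import camera
for n in ['scene','side']:
  p,d=camera(n);np.savez(n+'5.npz',p=p)
a=np.load('scene5.npz')['p'][130:230,350:460];b=np.load('side5.npz')['p'][110:210,290:400]
cv2.imwrite('pics/sc5.png',np.clip(cv2.resize(np.hstack([a,b]),None,fx=3.6,fy=3.6,interpolation=cv2.INTER_CUBIC)*1.4,0,255).astype(np.uint8)[:,:,::-1])
plan([]);"
```

```text
t 20.3 pos [ 506.3 -249.6   67.1] psi -86.17 tilt [ 2.e-04 -1.e+00  8.e-04] F [-4.8  2.4 18. ] w 14.8
```

View pics/sc5.png

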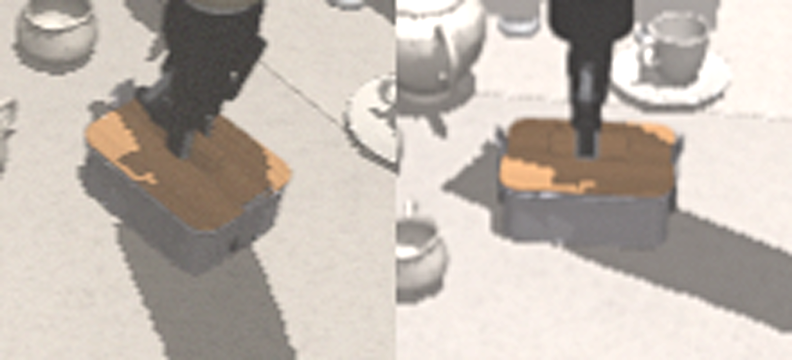

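>>> drive_tool(
  rows=[
    {"delta_pos":[0,-1.2,0],"angular":[0,0,0]},
    {"delta_pos":[0,0,0],"angular":[0,0,0]},
  ],
)

```text
clock: 20.55
tool_pos: [0.5063, -0.2496, 0.0672]
ee_rot: [[0.067, 0.0, 0.998], [-0.998, 0.0, 0.067], [0.0, -1.0, 0.0]]
contact_force: [0.8, 1.1, 4.5]
gripper_width: 0.17
```

>>> drive_tool(
  rows=[
    {"delta_pos":[0,0,0],"angular":[0,0,0]},
    {"delta_pos":[0,0,0],"angular":[0,0,0]},
    {"delta_pos":[0,0,0],"angular":[0,0,0]},
    {"delta_pos":[0,0,0],"angular":[0,0,0]},
  ],
  fingers=50,
)

```text
clock: 21.05
tool_pos: [0.5062, -0.2498, 0.0669]
ee_rot: [[0.067, -0.0, 0.998], [-0.998, 0.0, 0.067], [-0.0, -1.0, -0.0]]
contact_force: [-0.2, 0.6, -0.1]
gripper_width: 0.5
```

>>> drive_tool(
  rows=[
    {"delta_pos":[0,-5,0],"angular":[0,0,0]},
    {"delta_pos":[0,-15,0],"angular":[0,0,0]},
    {"delta_pos":[0,-30,0],"angular":[0,0,0]},
    {"delta_pos":[0,-40,0],"angular":[0,0,0]},
    {"delta_pos":[0,-40,0],"angular":[0,0,0]},
    {"delta_pos":[0,-20,0],"angular":[0,0,0]},
    {"delta_pos":[0,0,0],"angular":[0,0,0]},
  ],
)

```text
clock: 21.92
tool_pos: [0.507, -0.2501, 0.2196]
ee_rot: [[0.067, 0.004, 0.998], [-0.998, -0.002, 0.067], [0.002, -1.0, 0.004]]
contact_force: [-0.4, 0.3, 0.0]
gripper_width: 0.504
```

```bash

python3 -c "
from h import *
from station import camera
p,d,T=snapw('f')
i=camera_info('wrist');v,u=np.mgrid[0:400,0:640]
c=np.stack([(u-i['cx'])/i['fx']*d,(v-i['cy'])/i['fy']*d,d],-1)@T[:3,:3].T+T[:3,3]
h=cv2.cvtColor(p,cv2.COLOR_RGB2HSV);m=(cv2.inRange(h,(5,60,20),(22,255,255))>0)&(d>0)&(abs(c[...,0]-.505)<.07)&(abs(c[...,1]+.25)<.05)&(c[...,2]<.07)&(c[...,2]>.05)
P=c[m];A=np.c_[P[:,:2]-[.505,-.25],np.ones(len(P))];s,*_=np.linalg.lstsq(A,P[:,2],rcond=None);print('board top z',s[2],'slopes',s[:2],len(P))
b=camera('side')[0];np.savez('side6.npz',p=b);a=camera('scene')[0]
cv2.imwrite('pics/sc6.png',np.clip(cv2.resize(np.hstack([a[130:230,350:460],b[110:210,290:400]]),None,fx=3.6,fy=3.6,interpolation=cv2.INTER_CUBIC)*1.4,0,255).astype(np.uint8)[:,:,::-1])
cv2.imwrite('pics/scenef.png',a[:,:,::-1])
plan([]);"
```

```text
board top z 0.06266206977216524 slopes [ 0.00247124 -0.00078543] 13600
t 22.07 pos [ 505.7 -249.6  216.6] psi -86.17 tilt [-4.e-04 -1.e+00 -8.e-04] F [-1.   0.1 -0.1] w 42.4
```

View pics/sc6.png

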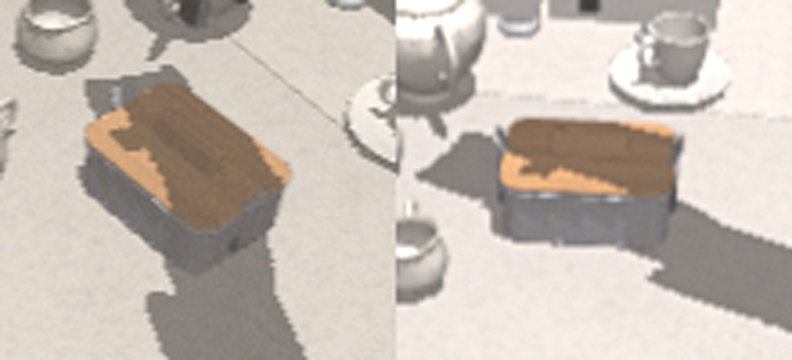

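View pics/wf.png

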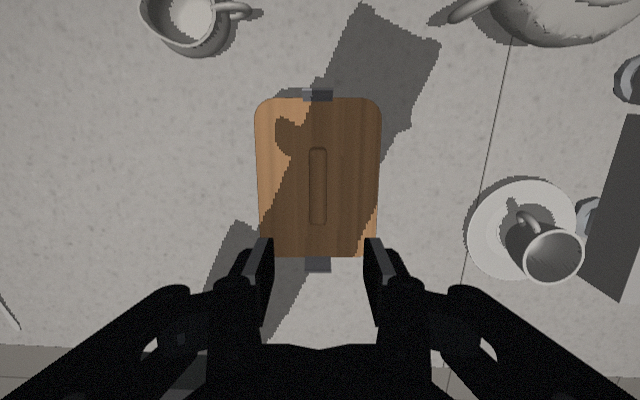

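View pics/scenef.png

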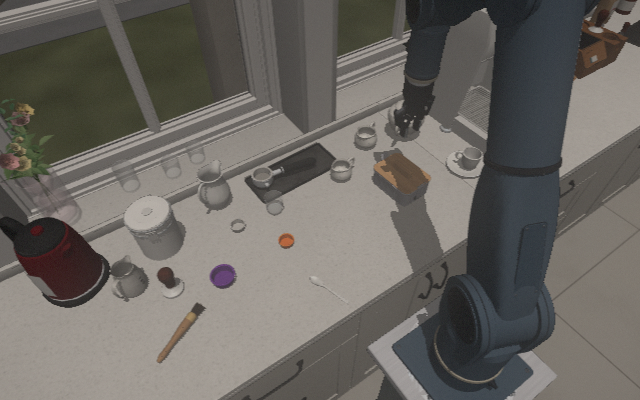

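```bash
python3 -c "
from station import *
print(hand_in())"
```

```text
the job is handed in; nothing more can be done
None
```

The spare filter basket is in the tub, the lid is snapped home under both clips, and the job was handed in at about 22 s of the 61 s allowed.

- **Basket:** I took the larger of the two steel cups, leaving the smaller steel one and the orange and purple ones. It stands upright at the centre of the tub. The hand only touched the tub floor through it, with about 9 N.
- **Lid:** I lowered it by its grip bar. It met the clips at the expected height, snapped past them at about 10 N or a little more, and was then pressed on the rim with 18 N before I let go.

Last checks:
- **Depth reading:** the board lies flat, about 0.4 mm over its length. Its top reads 62.7 mm against 64 mm expected, which is within the 2 mm camera calibration.
- **Clips:** the far clip's nose shows over the lid's edge. The near one is seen at a slant, so I judged it home from the flat board and the hand height.
- **Tumbler and cream cup:** they look unmoved in the final scene picture.
- **Robot:** it was clear of everything at hand-in.

No check failed.

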